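# Snug the port plug of the pit air tank and cap it

## Task

The brass plug in the top port of the blue air tank has only been started by hand. Turn it clockwise by its orange wing grip until its tapered thread goes properly snug, without forcing it over-tight, then put the red dust cap over the plug, sitting flat on the port, and leave the wheel and the two bottles where they are.

Things in the scene. Friction and masses are not known exactly. Their poses are not given: they have to be found in the camera images.
- tank: Blue lying air tank on a dark base plate, bolted down, 240 mm long (its x axis, horizontal), 97 mm across, 110 mm high (port boss 122 mm). Origin: centre of its underside. A gauge and a coupling stick out at its two ends, below 100 mm. Nothing else stands above it.
- port (a point): Centre of the flat top face of the round aluminium port boss (52 mm across, 122 mm above the work surface, vertical) on the middle of the tank; z up.
- plug: Brass tapered plug screwed into the port, axis vertical. Origin on the axis at the underside of its round collar (24 mm across, 5 mm high), 2 to 5 mm above the port face. It carries the wing grip. Drag 0.03 N m until the taper bites, at a hidden place that differs each time, up to 4 rad on: regrip as needed. Then the torque climbs about 0.25 N m per rad of grip. It stays as left.
- wing: Orange nylon wing grip on the plug: 28 mm long (its x axis), 11 mm thick (y axis), 26 mm high. Origin on the plug's axis at the wing's foot, 5 mm above the plug's origin; z up. Grip its two flat sides from above. Clockwise from above tightens; it sinks 0.5 mm per rad. Slightly springy: twists 0.2 rad at 0.3 N m, back when let go. Snug: 0.22 to 0.4 N m, aim for 0.3; over 0.45 is over-tight.
- cap: Red plastic dust cap, a cup standing mouth down: 42 mm outside diameter, 43 mm high, 35 mm bore, 40 mm deep, 30 g. Origin: centre of its rim (lower, open end); z up to its closed top. It fits over the plug with about 2.5 mm to spare all round, and then its rim rests on the port face, at the height of the port point.
- wheel: Small model car wheel lying flat, black tyre and yellow disc, 64 mm across, 26 mm high. Origin: centre of its underside. Leave it alone.
- glue: Black glue bottle with a white cap, 29 mm across, 75 mm high, upright. Origin: centre of its underside. Leave it alone.
- oil: Amber jar with a green cap, 38 mm across, 70 mm high, upright. Origin: centre of its underside. Leave it alone.
Not all that is in view belongs to the job. What is shaped like the cap but pink or white is not meant.

How it is judged:
By the outcome, as a careful person would: the job done as asked, in the order asked, and still so for the second after the job is handed in, with the robot touching nothing.
It also fails if it takes over 72 s, if anything falls off the work surface, if the arm or the gripper's body presses on something with over 40 N, if the wrist force passes 120 N, or if a joint passes its speed limit or range.

## Robot

A 7-joint arm with a two-finger parallel gripper is mounted at the origin on the work surface. World frame = base frame: x ahead of the robot, y to its left, z up, the work surface at z = 0. Lengths are in m, angles in rad, forces in N, time in s.
With the tool pointing down it reaches from about 0.425 to 0.875 m from the base axis. Payload 4.7 kg.
Tool frame: the origin (TCP) lies on the centre line of the jaws, within the pads' length; the fingertips stand 14 mm ahead of it and the grasp point (between the pads) lies 5 mm behind it; z points along the fingers, y is the direction in which the jaws open and shut (so a half turn about z gives the same grasp; the last joint's range is limited). The gripper opens to 87 mm and grips with 3 to 60 N. Pads are 19 mm wide; open, the fingers measure 117 mm over their backs; the gripper's body (75 mm by 190 mm) begins 51 mm behind the grasp point.
Start: joints at [0.014, 0.321, -0.07, 1.45, 0.023, 1.371, -0.057], TCP at [0.65, -0, 0.237] pointing down, gripper open.
Joint ranges: [-2.86, 2.86], [-0.3, 2.09], [-1.38, 1.24], [0.06, 2.45], [-1.56, 4.7], [0.09, 2.05], [-2.69, 2.69]. Speed limits (rad/s): [2.57, 2.57, 3.14, 3.14, 3.14, 3.14, 3.14].

## Interface

Orientations are given as a rotation vector (axis times angle).
In Python, from bench import ctrl gives the robot as it stands. The module is installed in compiled form; this text tells all that it offers.
- The arm moves only by the tool step_arm, never from a script. Its argument "plan" is a list of rows, each a list of 3 entries, a list of its own where there are three numbers: the turn, a rotation vector about the tool's x, y, z in rad, then the shift along the tool's x, y, z in m, then the closure in counts, from 0 (fully open) to 255 (shut). In form: [[[rx, ry, rz], [x, y, z], hand], ...]. A call has exactly 10 rows; each row is the pose to reach, as a shift and turn from the pose commanded when the call began, along the tool's axes at that moment; what a row does not reach only later rows make up. A row lasts 1/8 s, in which the tool goes at most 62.5 mm and 10.7 degrees, less where a joint would pass 70% of its speed; a pose out of reach is approached as far as the arm can. A call with a gripper value outside its range is refused whole. The fingers move at their own pace and stop on an object; "squeeze" is the grip in N (left out, the last holds). Time passes only in rows, so rows that repeat a pose let the fingers close, or fill a call up. It gives the time, the measured TCP pose, the force and the opening at its end, in the units of the state.
- ctrl.get_state(): the state, without advancing time (a new reading comes with each control period).
- ctrl.get_image(name): name is "scene" or "side" or "wrist"; returns the picture (420x560x3 uint8, red, green, blue); there is no depth.
- ctrl.calibration(name): a dict with "fov_y" (degrees; the focal length in pixels is half the picture's height over the tangent of half this angle, whatever the lens; pixels are square), "cx", "cy" (the principal point, pixels), "rvec" (rotation vector, rad) and "tvec" (3), from world to camera coordinates, as OpenCV has them. Camera axes: x right, y down, z forward; pixel columns grow to the right and rows downward; lengths in m; the calibration is good to about 2 mm. A picture is of the moment at which its call begins: read the wrist's pose just before it. calibration takes no time and is no camera call; for the wrist camera it gives the pose at the moment of the call.
- ctrl.close_job(): hands the job in, once; it reports no verdict.
Trained networks look in the newest picture that a camera, given by its name, has taken for a name from the list of things; names that differ only in an ending like _2 or _b are one class to them, and where a whole thing is asked for, a point or a joint stands for the part that bears it (a point fixed in the world has none). Each returns a list of dicts, best first, with "score" (0 to 1); they miss things now and then, are a little off and sometimes report something else, mostly with a low value. They report only what shows in the picture. A call takes as long as a camera call. They do not tell look-alikes from the thing itself.
- ctrl.cut_out(camera, label): "pixels" (420x560 bool, what is visible of it) and "rect" ([left, top, width, height] in pixels, round what is visible of it).
The state is a dict: "time": time; "joint_positions": joint angles; "qd": joint speeds; "joint_torque": joint torques, N m; "position": TCP position; "tool_rot": TCP orientation; "ft_force": force on the tool from outside, world axes, zero at the start; "torque": the same for the moment, N m; "grip_width": opening from 0.0 (shut) to 1.0 (fully open).
Only numpy, scipy, OpenCV 4.12 (cv2) and the standard library are available. Lean on these libraries where they do the work, as an engineer would, in place of code of your own. Each camera call takes 0.05 s, during which the arm holds its last target.

## Working session

There is one attempt and no reset: what is moved stays moved. The work goes in short steps, Python scripts to look and compute and a tool call to move; the robot and the scene stay as the last step left them, time stands still between calls to the robot, and variables do not carry over. Pictures are saved under pics/ and viewed, and the job is handed in when it is done.

Besides the shell and the picture viewer there is one more tool, called after ">>>" as name(argument=value, ...) on one line, values as JSON. step_arm: Moves the arm, as the interface text tells. Its arguments: {"type":"object","properties":{"plan":{"type":"array"},"squeeze":{"type":"number"}},"required":["plan"]}

```bash
mkdir -p pics; python3 - <<'E'
from bench import ctrl
import cv2,numpy as np
print(ctrl.get_state())
for n in ["scene","side","wrist"]:
    im=ctrl.get_image(n); cv2.imwrite(f"pics/{n}0.png",im[:,:,::-1]); print(n,ctrl.calibration(n))
    for l in ["tank","plug","wing","cap","wheel","glue","oil"]:
        for d in ctrl.cut_out(n,l)[:4]:
            ys,xs=np.where(d["pixels"]); print(n,l,round(d["score"],2),d["rect"],len(xs),xs.mean().round(1) if len(xs) else 0,ys.mean().round(1) if len(ys) else 0)
E
```

```text
{'time': 0.0, 'joint_positions': array([ 0.01411268,  0.32181663, -0.07009912,  1.45164521,  0.02261588,
        1.37078121, -0.05690766]), 'qd': array([-0.00131033,  0.00030159, -0.0012352 , -0.00186787,  0.00105721,
       -0.0005644 , -0.0008656 ]), 'joint_torque': array([-2.58547143e-04, -4.91284704e+01, -4.03903294e-01, -3.12526345e+01,
       -6.40594075e-02,  4.37659642e-02,  1.61017233e-04]), 'position': array([ 6.49491327e-01, -5.28815236e-05,  2.35480682e-01]), 'tool_rot': array([-2.22053521e+00, -2.22059382e+00,  2.18408399e-03]), 'ft_force': array([0.20090645, 0.82806188, 0.51673428]), 'torque': array([ 0.01095383, -0.00824412,  0.0217763 ]), 'grip_width': 1.0010036083905154}
scene {'fov_y': 49.01699199869147, 'cx': 281.2250705242875, 'cy': 212.76141912914565, 'rvec': array([ 2.32230493,  0.66559333, -0.28415423]), 'tvec': array([-0.43481689, -0.14942212,  1.29467036])}
scene tank 0.75 [249.7, 179.4, 112.2, 81.8] 5436 304.3 219.4
scene plug 0.49 [294.9, 178.4, 10.2, 21.0] 135 301.8 190.4
scene cap 0.83 [235.7, 317.0, 22.1, 30.6] 517 245.8 332.6
scene cap 0.77 [197.5, 341.
[... 851 characters left out ...]
] 770 403.3 292.8
side wheel 0.69 [164.5, 170.9, 28.8, 22.9] 571 177.8 181.6
side glue 0.74 [329.8, 331.5, 20.6, 35.7] 572 341.5 347.2
side oil 0.65 [228.1, 126.7, 15.6, 31.3] 447 233.6 143.1
wrist {'fov_y': 64.48668735593579, 'cx': 279.1895926196719, 'cy': 213.246581215038, 'rvec': array([-2.88369977e+00,  1.40541616e-03,  1.09038336e-03]), 'tvec': array([-0.65084941, -0.03005196,  0.3905969 ])}
wrist tank 0.75 [35.4, 116.1, 293.9, 103.1] 26491 174.2 166.7
wrist plug 0.89 [121.2, 162.9, 47.6, 42.6] 1373 146.1 180.0
wrist wing 0.8 [122.6, 166.3, 42.4, 36.6] 1089 143.3 182.3
wrist cap 0.97 [242.1, 311.7, 36.5, 37.2] 783 257.7 326.3
wrist glue 0.45 [36.4, 115.4, 294.0, 105.4] 26499 174.6 166.7
```

View pictures.

View pics/scene0.png

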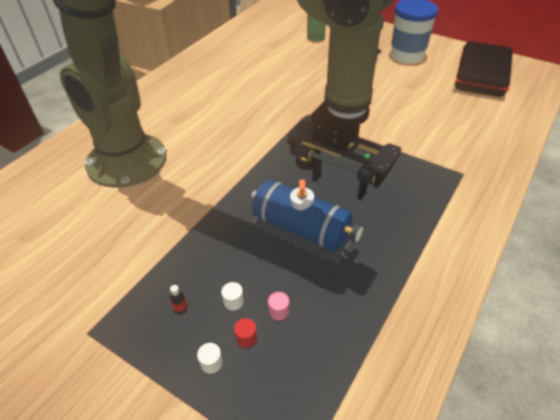

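View pics/side0.png

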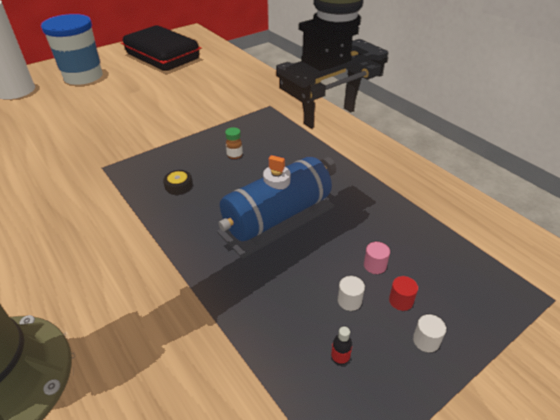

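View pics/wrist0.png

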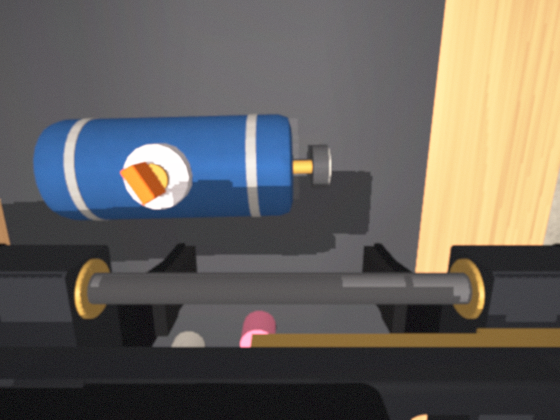

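```bash
cat > h.py <<'E'
import numpy as np,cv2
from scipy.optimize import least_squares
def K(c): 
    f=210/np.tan(np.radians(c["fov_y"]/2)); return np.array([[f,0,c["cx"]],[0,f,c["cy"]],[0,0,1.]])
def proj(c,P): return cv2.projectPoints(np.asarray(P,float).reshape(-1,3),np.asarray(c["rvec"]),np.asarray(c["tvec"]),K(c),None)[0].reshape(-1,2)
def ray(c,uv):
    R=cv2.Rodrigues(np.asarray(c["rvec"]))[0]; o=-R.T@np.asarray(c["tvec"]); d=R.T@np.linalg.inv(K(c))@np.array([*uv,1.]); return o,d/np.linalg.norm(d)
def onz(c,uv,z):
    o,d=ray(c,uv); return o+d*(z-o[2])/d[2]
def tri(cs,uvs):
    A=np.zeros((3,3));b=np.zeros(3)
    for c,u in zip(cs,uvs):
        o,d=ray(c,u);M=np.eye(3)-np.outer(d,d);A+=M;b+=M@o
    X=np.linalg.solve(A,b); return X,[proj(c,X)[0]-u for c,u in zip(cs,uvs)]
def cyl(x,y,z0,r,h,n=60):
    t=np.linspace(0,2*np.pi,n,endpoint=False)
    return np.vstack([np.c_[x+r*np.cos(t),y+r*np.sin(t),np.full(n,z)] for z in (z0,z0+h)])
def cylcen(c,x,y,z0,r,h):   # silhouette hull area centroid
    p=cv2.convexHull(proj(c,cyl(x,y,z0,r,h)).astype(np.float32)); m=cv2.moments(p); return np.array([m['m10']/m['m00'],m['m01']/m['m00']]),m['m00']
def big(m):
    n,l,s,ce=cv2.connectedComponentsWithStats(m.astype(np.uint8)); i=1+np.argmax(s[1:,4]); return l==i,s[i],ce[i]
E
python3 - <<'E'
from h import *
from bench import ctrl
cs={n:ctrl.calibration(n) for n in ["scene","side","wrist"]}
def fitcyl(obs,z0,r,h,guess):
    f=lambda p:np.concatenate([cylcen(cs[n],p[0],p[1],z0,r,h)[0]-u for n,u in obs]); s=least_squares(f,guess); return s.x,s.fun.round(1)
obs=[]
for n in ["scene","side"]:
    im=cv2.cvtColor(cv2.imread(f"pics/{n}0.png"),cv2.COLOR_BGR2HSV)
    H,S,V=[im[...,i].astype(int) for i in range(3)]
    m=((H<6)|(H>174))&(S>190)&(V>70)
    nn,l,s,ce=cv2.connectedComponentsWithStats(m.astype(np.uint8))
    for i in range(1,nn):
        if 150<s[i,4]<2500: print(n,s[i],ce[i])
    tgt={"scene":(245,333),"side":(403,293)}[n]
    i=min(range(1,nn),key=lambda i:np.hypot(*(ce[i]-tgt))+ (1e4 if s[i,4]<100 else 0)); obs.append((n,ce[i])); print(n,"cap",s[i],ce[i])
print("cap",fitcyl(obs,0,.021,.043,[.6,-.3]))
for o in obs: print(o[0], fitcyl([o],0,.021,.043,[.6,-.3]))
def O(a,b): return [("scene",np.array(a)),("side",np.array(b))]
for nm,a,b in [("white1",(232.7,295.6),(351,293)),("white2",(210,357.6),(429,333)),("pink",(278,306),(376.6,257.6))]:
    print(nm,fitcyl(O(a,b),0,.021,.043,[.6,-.3]))
print("glue",fitcyl(O((177.9,299.2),(341.5,347.2)),0,.0145,.075,[.6,-.3]))
print("wheel side",onz(cs["side"],(177.8,181.6),.013),"oil side",onz(cs["side"],(233.6,143.1),.035))
# wing
print("wing/plug side at z=.14",onz(cs["side"],(276.5,163),.142),"wrist",onz(cs["wrist"],(143.3,182.3),.142),"scene",onz(cs["scene"],(302,186),.142))
print(tri([cs["side"],cs["wrist"]],[(276.5,163.),(143.3,182.3)]))
E
```

```text
scene cap [499  37   1   1   1] [499.  37.]
side [393 277  24  20 337] [404.90801187 286.18397626]
side cap [393 277  24  20 337] [404.90801187 286.18397626]
cap (array([0.86804654, 0.24839486]), array([ -36.4,  181.2,  -81.3, -166.6]))
scene (array([0.70329525, 1.19824733]), array([-0., -0.]))
side (array([ 0.61590181, -0.25907004]), array([0., 0.]))
white1 (array([ 0.53091367, -0.21300236]), array([-0. ,  0.2, -0.1, -0.1]))
white2 (array([ 0.57549547, -0.34492024]), array([ 0. , -0.1,  0.1,  0.1]))
pink (array([ 0.62437967, -0.18330748]), array([ 0.2, -0.2,  0.1,  0.2]))
glue (array([ 0.44218381, -0.28559038]), array([-2.3, -1.7,  0.8, -1.5]))
wheel side [0.43831392 0.25410182 0.013     ] oil side [0.60599473 0.28095968 0.035     ]
wing/plug side at z=.14 [0.55555761 0.03375187 0.142     ] wrist [0.55084259 0.02946909 0.142     ] scene [0.5484528  0.03673545 0.142     ]
(array([0.55252356, 0.02992681, 0.14563709]), [array([-0.1181639 , -0.02576033]), array([0.26773064, 0.2007331 ])])
```

>>> step_arm(plan=[[[0, 0, 0], [0, -0.05, 0], 0], [[0, 0, 0], [0, -0.098, 0], 0], [[0, 0, 0], [0, -0.098, 0], 0], [[0, 0, 0], [0, -0.098, 0], 0], [[0, 0, 0], [0, -0.098, 0], 0], [[0, 0, 0], [0, -0.098, 0], 0], [[0, 0, 0], [0, -0.098, 0], 0], [[0, 0, 0], [0, -0.098, 0], 0], [[0, 0, 0], [0, -0.098, 0], 0], [[0, 0, 0], [0, -0.098, 0], 0]])

```text
time: 2.45
position: [0.552, -0.0, 0.2366]
tool_rot: [2.221, 2.221, 0.0]
ft_force: [-0.2, -0.3, 1.2]
grip_width: 1.0
```

```bash
python3 - <<'E'
from h import *
from bench import ctrl
s=ctrl.get_state(); print(s["time"],s["position"],s["tool_rot"],s["joint_positions"][6],s["torque"],s["ft_force"])
c=ctrl.calibration("wrist"); im=ctrl.get_image("wrist"); cv2.imwrite("pics/w1.png",im[:,:,::-1])
cv2.imwrite("pics/w1c.png",cv2.resize(im[100:260,200:380,::-1],None,fx=4,fy=3.7*4/3.7)[:600])
np.save("c1.npy",c,allow_pickle=True); print(c, ray(c,(280,210)))
for l in ["plug","wing"]:
    for d in ctrl.cut_out("wrist",l)[:2]:
        ys,xs=np.where(d["pixels"]); print(l,d["score"],d["rect"],xs.mean(),ys.mean())
cs={n:ctrl.calibration(n) for n in ["scene","side"]}
obs=[("scene",(245.8,332.6)),("side",(403.3,292.8))]
f=lambda p:np.concatenate([cylcen(cs[n],p[0],p[1],0,.021,.043)[0]-u for n,u in obs]); s=least_squares(f,[.6,-.3]); print("cap",s.x,s.fun)
E
```

```text
2.45 [ 5.52025235e-01 -2.30111350e-05  2.36608840e-01] [2.22142212e+00 2.22134225e+00 1.18433511e-04] -0.05611571812968133 [-0.01799222  0.0347068  -0.00687906] [-0.15670761 -0.26453122  1.24149579]
{'fov_y': 64.48668735593579, 'cx': 279.1895926196719, 'cy': 213.246581215038, 'rvec': array([-2.88369876e+00,  1.40170542e-03,  1.11811961e-03]), 'tvec': array([-0.55284464, -0.03013592,  0.39049964])} (array([0.55316462, 0.06987195, 0.38491837]), array([ 0.00155593, -0.24560441, -0.96936889]))
plug 0.55 [265.7, 163.8, 30.3, 42.9] 279.68789144050106 181.13778705636744
wing 0.67 [265.4, 164.1, 30.6, 38.9] 279.0710455764075 183.12332439678283
cap [ 0.60287981 -0.26714102] [ 0.00857516 -0.10679602  0.07206772  0.03819098]
```

View pics/w1c.png

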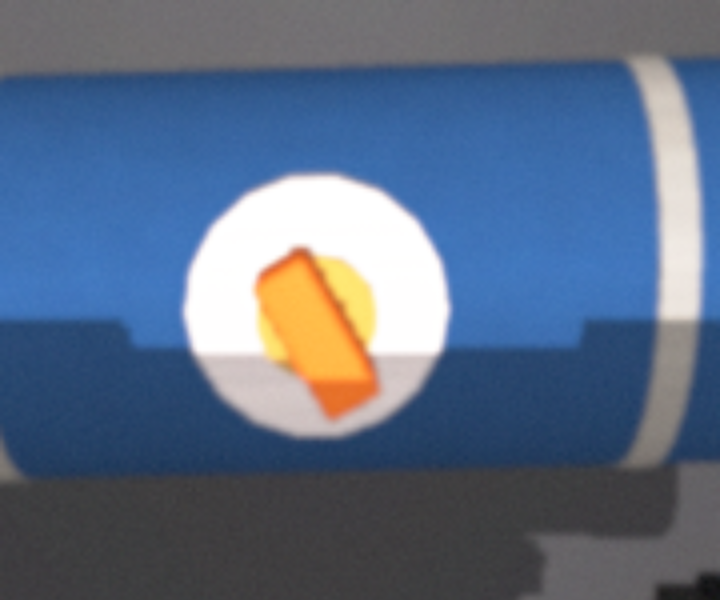

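```bash
python3 - <<'E'
from h import *
im=cv2.imread("pics/scene0.png");a=cv2.resize(im[270:380,160:300],None,fx=2.8,fy=3)
im=cv2.imread("pics/side0.png");b=cv2.resize(im[230:360,320:460],None,fx=2.8,fy=2.54)
b=cv2.resize(b,(a.shape[1],a.shape[0]));cv2.imwrite("pics/capcrop.png",np.hstack([a,b]))
E
```

```text
(no output)
```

View pics/capcrop.png

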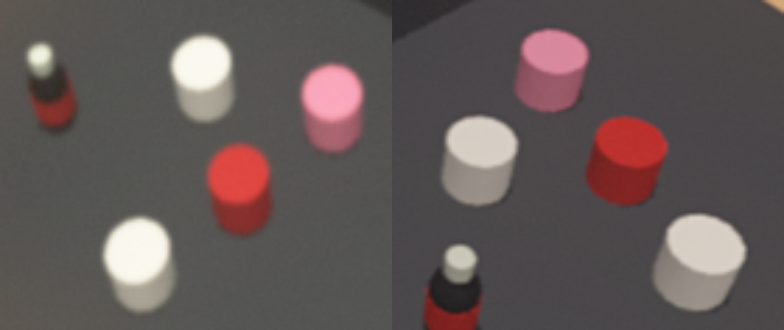

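```bash
python3 - <<'E'
from h import *
c=np.load("c1.npy",allow_pickle=True).item()
im=cv2.imread("pics/w1.png"); hsv=cv2.cvtColor(im,cv2.COLOR_BGR2HSV); H,S,V=[hsv[...,i].astype(int) for i in range(3)]
R=np.zeros(H.shape,bool);R[140:215,240:320]=1
# boss: everything non-blue in round region
m=R&~((H>95)&(H<130)&(S>100)); mm,s,ce=big(m); cnt=max(cv2.findContours(mm.astype(np.uint8),0,1)[0],key=cv2.contourArea); e=cv2.fitEllipse(cv2.convexHull(cnt)); print("boss",s,ce,e,onz(c,e[0],.122))
o=R&(H<18)&(S>170); mm,s,ce=big(o); print("wing",s,ce)
cnt=max(cv2.findContours(mm.astype(np.uint8),0,1)[0],key=cv2.contourArea); print(cv2.minAreaRect(cnt))
for z in (.153,.156):
    p=np.array([onz(c,(200+u/4,100+v/4),z)[:2] for u,v in [(258,290),(306,255),(380,390),(333,420)]]); print(z,p.round(4),p.mean(0), [np.degrees(np.arctan2(*(b-a)[::-1])) for a,b in ((p[0],p[3]),(p[1],p[2]))],np.linalg.norm(p[0]-p[3]),np.linalg.norm(p[0]-p[1]))
# model fit: wing silhouette IoU-ish
def sil(x,y,z,th):
    L,W,Hh=.014,.0055,.026
    pts=[[a*L,b*W,k*Hh] for a in(-1,1) for b in(-1,1) for k in (0,1)]
    cs,sn=np.cos(th),np.sin(th)
    P=[[x+cs*p-sn*q,y+sn*p+cs*q,z+k] for p,q,k in pts]
    h=cv2.convexHull(((proj(c,P)-[240,140]+.5)*8-.5).round().astype(np.int32)); q=np.zeros((75*8,80*8),np.uint8); cv2.fillConvexPoly(q,h,1); return q
T=cv2.resize(mm[140:215,240:320].astype(np.uint8),None,fx=8,fy=8,interpolation=0)
best=[]
from scipy.optimize import minimize
for z in (.1265,.129,.1305,.132):
    f=lambda p:float((sil(p[0]/1000,p[1]/1000,z,p[2]/20)!=T).sum())
    r=minimize(f,[552,29,-20*1.05],method="Nelder-Mead",options=dict(initial_simplex=[[552,29,-21],[555,29,-21],[552,32,-21],[552,29,-18]],maxiter=300)); print(z,r.x[:2],r.x[2]/20,np.degrees(r.x[2]/20),r.fun/T.sum())
E
```

```text
boss [ 245  143   68   67 3547] [278.69946434 176.12094728] ((278.63653564453125, 176.13204956054688), (66.9711685180664, 67.42442321777344), 18.45952606201172) [0.55251685 0.03097798 0.122     ]
wing [265 163  29  41 291] [281.82474227 184.6185567 ]
((278.5882263183594, 183.14707946777344), (39.616172790527344, 18.35034942626953), 59.036251068115234)
0.153 [[0.5427 0.0381]
 [0.5511 0.0442]
 [0.5642 0.0203]
 [0.5559 0.0148]] [0.55348354 0.02934712] [np.float64(-60.609494590914125), np.float64(-61.303808306923614)] 0.026763073504768486 0.010358578636435797
0.156 [[0.5429 0.0385]
 [0.5512 0.0445]
 [0.5641 0.0209]
 [0.5558 0.0155]] [0.55347941 0.02987133] [np.float64(-60.60949459091406), np.float64(-61.30380830692382)] 0.02641687747514737 0.010224584355255369
0.1265 [553.03534053  29.37787519] -1.1429785264100734 -65.48784563737931 1.547143470790378
0.129 [552.97404483  30.18714042] -1.1676502010058747 -66.90142846523885 1.5884342783505154
0.1305 [553.22898443  29.85290032] -1.1581431505676882 -66.35671459951277 1.6101267182130585
0.132 [552.85731022  30.94304989] -1.1761180452476936 -67.38660020186923 1.637403350515464
```

>>> step_arm(plan=[[[0, 0, -0.17], [0.031, 0.001, 0], 0], [[0, 0, -0.34], [0.031, 0.001, 0], 0], [[0, 0, -0.51], [0.031, 0.001, 0], 0], [[0, 0, -0.51], [0.031, 0.001, 0.03], 0], [[0, 0, -0.51], [0.031, 0.001, 0.06], 0], [[0, 0, -0.51], [0.031, 0.001, 0.075], 0], [[0, 0, -0.51], [0.031, 0.001, 0.087], 0], [[0, 0, -0.51], [0.031, 0.001, 0.087], 0], [[0, 0, -0.51], [0.031, 0.001, 0.087], 0], [[0, 0, -0.51], [0.031, 0.001, 0.087], 0]], squeeze=50)

```text
time: 3.85
position: [0.5537, 0.031, 0.1506]
tool_rot: [1.588, 2.709, 0.002]
ft_force: [0.8, -0.8, -0.0]
grip_width: 0.999
```

```bash
python3 - <<'E'
from h import *
from bench import ctrl
s=ctrl.get_state(); print(s["time"],s["position"],s["tool_rot"],s["joint_positions"].round(3),s["torque"],s["ft_force"])
out=[]
for n in ["wrist","side"]:
    im=ctrl.get_image(n)[:,:,::-1]; out.append(im if n=="wrist" else cv2.resize(im[90:230,200:386],(560,420)))
cv2.imwrite("pics/g1.png",cv2.resize(np.hstack(out),(800,300)))
s=ctrl.get_state(); print(s["position"],s["torque"])
E
```

```text
3.85 [0.55367207 0.03101826 0.15056582] [1.58847774e+00 2.70860199e+00 1.52032275e-03] [ 0.017  0.183 -0.134  1.799  0.027  1.16   0.384] [ 0.06979215 -0.02927126  0.02956172] [ 0.82356353 -0.77175494 -0.03667085]
[0.55342698 0.03100697 0.15025894] [ 0.0129409  -0.0738064  -0.02777498]
```

View pics/g1.png

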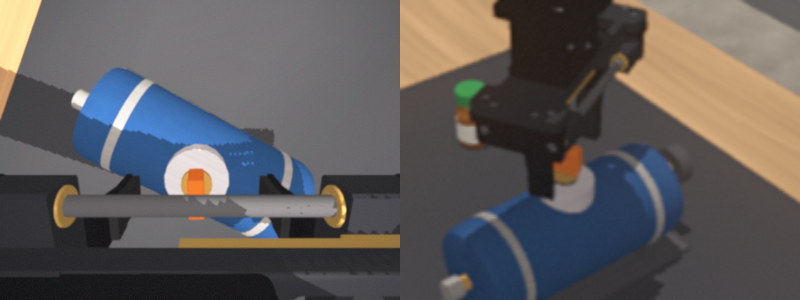

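>>> step_arm(plan=[[[0, 0, 0], [0, 0, 0], 255], [[0, 0, 0], [0, 0, 0], 255], [[0, 0, 0], [0, 0, 0], 255], [[0, 0, 0], [0, 0, 0], 255], [[0, 0, 0], [0, 0, 0], 255], [[0, 0, 0], [0, 0, 0], 255], [[0, 0, 0], [0, 0, 0], 255], [[0, 0, 0], [0, 0, 0], 255], [[0, 0, 0], [0, 0, 0], 255], [[0, 0, 0], [0, 0, 0], 255]], squeeze=50)

```text
time: 5.2
position: [0.5516, 0.0303, 0.1495]
tool_rot: [-1.589, -2.708, 0.004]
ft_force: [-4.8, -2.8, 4.7]
grip_width: 0.121
```

```bash
cat > st.py <<'E'
from bench import ctrl
import numpy as np
L=[]
for i in range(6):
    s=ctrl.get_state(); L.append(s); ctrl.get_image("side")
print("t",round(s["time"],2),"pos",np.mean([s["position"] for s in L],0).round(4),"F",np.mean([s["ft_force"] for s in L],0).round(2),"M",np.mean([s["torque"] for s in L],0).round(3),"Mz",[round(float(s["torque"][2]),3) for s in L],"q7t",[round(float(s["joint_torque"][6]),4) for s in L],"q",s["joint_positions"].round(3),"w",s["grip_width"])
E
python3 st.py
```

```text
t 5.45 pos [0.5516 0.0303 0.1495] F [-5.2  -1.56  4.02] M [-0.349  1.125  0.005] Mz [-0.015, 0.015, -0.0, 0.012, 0.005, 0.016] q7t [-0.0114, -0.0115, -0.0115, -0.0116, -0.0115, -0.0116] q [ 0.017  0.183 -0.134  1.801  0.027  1.163  0.385] w 0.12521908761717004
```

>>> step_arm(plan=[[[0, 0, 0], [0, -0.002, 0], 255], [[0, 0, 0.1], [0, -0.002, 0], 255], [[0, 0, 0.2], [0, -0.002, 0], 255], [[0, 0, 0.35], [0, -0.002, 0], 255], [[0, 0, 0.5], [0, -0.002, 0.0002], 255], [[0, 0, 0.65], [0, -0.002, 0.0003], 255], [[0, 0, 0.8], [0, -0.002, 0.0004], 255], [[0, 0, 0.9], [0, -0.002, 0.0005], 255], [[0, 0, 0.9], [0, -0.002, 0.0005], 255], [[0, 0, 0.9], [0, -0.002, 0.0005], 255]])

```text
time: 6.75
position: [0.5519, 0.0302, 0.1491]
tool_rot: [2.608, 1.751, 0.002]
ft_force: [2.5, 0.4, -1.9]
grip_width: 0.123
```

```bash
python3 st.py
```

```text
t 7.0 pos [0.5519 0.0302 0.1491] F [ 2.87  0.38 -2.32] M [ 0.134 -0.575 -0.003] Mz [0.039, -0.017, 0.046, -0.007, -0.012, -0.069] q7t [-0.0045, 0.0055, 0.0057, 0.0036, 0.0012, -0.0008] q [-0.051  0.177 -0.058  1.807  0.011  1.156 -0.501] w 0.11997556781125286
```

>>> step_arm(plan=[[[0, 0, 0.15], [0, 0, 0.0001], 255], [[0, 0, 0.3], [0, 0, 0.0001], 255], [[0, 0, 0.45], [0, 0, 0.0002], 255], [[0, 0, 0.6], [0, 0, 0.0003], 255], [[0, 0, 0.75], [0, 0, 0.0004], 255], [[0, 0, 0.9], [0, 0, 0.0005], 255], [[0, 0, 1.0], [0, 0, 0.0005], 255], [[0, 0, 1.0], [0, 0, 0.0005], 255], [[0, 0, 1.0], [0, 0, 0.0005], 255], [[0, 0, 1.0], [0, 0, 0.0005], 255]])

```text
time: 8.3
position: [0.5521, 0.0298, 0.1486]
tool_rot: [3.128, 0.287, 0.003]
ft_force: [5.3, -0.6, -3.9]
grip_width: 0.12
```

```bash
python3 st.py
```

```text
t 8.55 pos [0.5521 0.0298 0.1486] F [ 5.53 -0.34 -3.72] M [ 0.024 -1.082  0.016] Mz [0.053, -0.022, 0.056, -0.044, -0.002, 0.053] q7t [-0.0051, -0.0051, -0.0051, -0.0051, -0.0051, -0.0051] q [-0.126  0.176  0.027  1.81  -0.005  1.154 -1.486] w 0.1259081413537043
```

>>> step_arm(plan=[[[0, 0, 0.15], [0.002, 0, 0.0001], 255], [[0, 0, 0.3], [0.002, 0, 0.0001], 255], [[0, 0, 0.45], [0.002, 0, 0.0002], 255], [[0, 0, 0.6], [0.002, 0, 0.0003], 255], [[0, 0, 0.75], [0.002, 0, 0.0004], 255], [[0, 0, 0.9], [0.002, 0, 0.0005], 255], [[0, 0, 1.0], [0.002, 0, 0.0005], 255], [[0, 0, 1.0], [0.002, 0, 0.0005], 255], [[0, 0, 1.0], [0.002, 0, 0.0005], 255], [[0, 0, 1.0], [0.002, 0, 0.0005], 255]])

```text
time: 9.85
position: [0.5522, 0.0294, 0.148]
tool_rot: [2.88, -1.249, -0.003]
ft_force: [-2.6, -2.6, 4.0]
grip_width: 0.126
```

```bash
python3 st.py
```

```text
t 10.1 pos [0.5522 0.0294 0.1481] F [-3.85 -3.83  3.73] M [-0.687  1.033  0.039] Mz [0.042, 0.061, 0.016, 0.046, 0.021, 0.048] q7t [-0.0103, -0.0258, -0.0295, -0.0302, -0.0303, -0.0304] q [-0.203  0.178  0.112  1.81  -0.021  1.157 -2.473] w 0.12354404733578636
```

>>> step_arm(plan=[[[0, 0, 0], [0, 0, 0], 0], [[0, 0, 0], [0, 0, 0], 0], [[0, 0, 0], [0, 0, 0], 0], [[0, 0, 0], [0, 0, 0], 0], [[0, 0, 0], [0, 0, 0], 0], [[0, 0, -0.18], [0, 0, 0], 0], [[0, 0, -0.36], [0, 0, 0], 0], [[0, 0, -0.54], [0, 0, 0], 0], [[0, 0, -0.72], [0, 0, 0], 0], [[0, 0, -0.9], [0, 0, 0], 0]])

```text
time: 11.4
position: [0.5533, 0.0304, 0.148]
tool_rot: [-3.139, -0.136, -0.0]
ft_force: [-0.2, 0.0, 0.6]
grip_width: 0.991
```

>>> step_arm(plan=[[[0, 0, -0.18], [0, 0, 0], 0], [[0, 0, -0.36], [0, 0, 0], 0], [[0, 0, -0.54], [0, 0, 0], 0], [[0, 0, -0.72], [0, 0, 0], 0], [[0, 0, -0.9], [0, 0, 0], 0], [[0, 0, -1.08], [0, 0, 0], 0], [[0, 0, -1.26], [0, 0, 0], 0], [[0, 0, -1.44], [0, 0, 0], 0], [[0, 0, -1.62], [0, 0, 0], 0], [[0, 0, -1.8], [0, 0, 0], 0]])

```text
time: 12.65
position: [0.5533, 0.0304, 0.1481]
tool_rot: [1.844, 2.543, 0.0]
ft_force: [0.5, -0.4, 0.0]
grip_width: 1.002
```

>>> step_arm(plan=[[[0, 0, -0.18], [0, 0, 0], 0], [[0, 0, -0.36], [0, 0, 0], 0], [[0, 0, -0.44], [0, 0, 0], 0], [[0, 0, -0.44], [0, 0, 0], 0], [[0, 0, -0.44], [0, 0, 0], 0], [[0, 0, -0.44], [0, 0, 0], 0], [[0, 0, -0.44], [0, 0, 0], 0], [[0, 0, -0.44], [0, 0, 0], 0], [[0, 0, -0.44], [0, 0, 0], 0], [[0, 0, -0.44], [0, 0, 0], 0]])

```text
time: 13.9
position: [0.5532, 0.0304, 0.1481]
tool_rot: [1.253, 2.881, -0.0]
ft_force: [0.4, 0.3, -0.2]
grip_width: 1.001
```

```bash
python3 st.py;  python3 - <<'E'
from h import *
from bench import ctrl
im=ctrl.get_image("wrist")[:,:,::-1]
cv2.imwrite("pics/g2.png",im)
E
```

```text
t 14.15 pos [0.5532 0.0303 0.1481] F [-0.04  0.14  0.07] M [ 0.037 -0.051 -0.014] Mz [-0.009, -0.045, -0.019, 0.013, -0.019, -0.005] q7t [-0.0006, -0.0005, -0.0004, -0.0003, -0.0002, -0.0002] q [ 0.04   0.186 -0.159  1.8    0.032  1.157  0.621] w 0.998431401219412
```

View pics/g2.png

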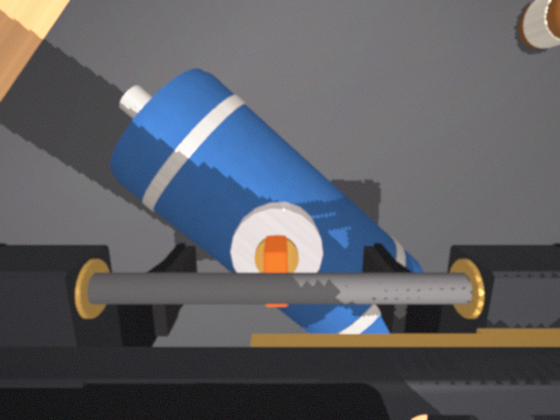

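>>> step_arm(plan=[[[0, 0, 0], [0, -0.0013, 0], 255], [[0, 0, 0], [0, -0.0013, 0], 255], [[0, 0, 0], [0, -0.0013, 0], 255], [[0, 0, 0], [0, -0.0013, 0], 255], [[0, 0, 0], [0, -0.0013, 0], 255], [[0, 0, 0], [0, -0.0013, 0], 255], [[0, 0, 0], [0, -0.0013, 0], 255], [[0, 0, 0], [0, -0.0013, 0], 255], [[0, 0, 0], [0, -0.0013, 0], 255], [[0, 0, 0], [0, -0.0013, 0], 255]], squeeze=50)

```text
time: 15.5
position: [0.5521, 0.0293, 0.1481]
tool_rot: [-1.253, -2.88, 0.0]
ft_force: [-1.2, 0.1, -0.4]
grip_width: 0.12
```

```bash
python3 st.py
```

```text
t 15.75 pos [0.5521 0.0294 0.1481] F [-1.07 -0.38  0.51] M [-0.056  0.205  0.014] Mz [0.059, 0.021, -0.009, 0.034, -0.013, -0.01] q7t [-0.0152, -0.0153, -0.0154, -0.0154, -0.0156, -0.0155] q [ 0.042  0.184 -0.158  1.803  0.032  1.157  0.623] w 0.12293543805971048
```

>>> step_arm(plan=[[[0, 0, 0.1], [0, 0, 0.0001], 255], [[0, 0, 0.2], [0, 0, 0.0001], 255], [[0, 0, 0.3], [0, 0, 0.0002], 255], [[0, 0, 0.4], [0, 0, 0.0002], 255], [[0, 0, 0.5], [0, 0, 0.0003], 255], [[0, 0, 0.6], [0, 0, 0.0003], 255], [[0, 0, 0.7], [0, 0, 0.0004], 255], [[0, 0, 0.7], [0, 0, 0.0004], 255], [[0, 0, 0.7], [0, 0, 0.0004], 255], [[0, 0, 0.7], [0, 0, 0.0004], 255]])

```text
time: 17.05
position: [0.5519, 0.0292, 0.1478]
tool_rot: [-2.164, -2.277, 0.001]
ft_force: [-4.1, -2.3, 4.4]
grip_width: 0.122
```

```bash
python3 st.py
```

```text
t 17.3 pos [0.5519 0.0292 0.1478] F [-4.78 -1.96  4.94] M [-0.398  1.121  0.211] Mz [0.245, 0.191, 0.198, 0.187, 0.258, 0.19] q7t [-0.1785, -0.1735, -0.1802, -0.188, -0.19, -0.1904] q [-0.013  0.182 -0.098  1.805  0.02   1.157 -0.066] w 0.12304571377487958
```

>>> step_arm(plan=[[[0, 0, 0.05], [0, 0, 0], 255], [[0, 0, 0.1], [0, 0, 0], 255], [[0, 0, 0.15], [0, 0, 0.0001], 255], [[0, 0, 0.2], [0, 0, 0.0001], 255], [[0, 0, 0.25], [0, 0, 0.0001], 255], [[0, 0, 0.25], [0, 0, 0.0001], 255], [[0, 0, 0.25], [0, 0, 0.0001], 255], [[0, 0, 0.25], [0, 0, 0.0001], 255], [[0, 0, 0.25], [0, 0, 0.0001], 255], [[0, 0, 0.25], [0, 0, 0.0001], 255]])

```text
time: 18.6
position: [0.5518, 0.0292, 0.1477]
tool_rot: [-2.431, -1.989, 0.002]
ft_force: [-5.5, -2.3, 5.8]
grip_width: 0.126
```

```bash
python3 st.py;python3 st.py
```

```text
t 18.85 pos [0.5517 0.0292 0.1477] F [-5.61 -1.79  5.41] M [-0.405  1.225  0.276] Mz [0.296, 0.326, 0.241, 0.296, 0.265, 0.232] q7t [-0.2722, -0.2722, -0.2722, -0.2722, -0.2722, -0.2722] q [-0.033  0.181 -0.076  1.806  0.015  1.156 -0.313] w 0.12328224056620828
t 19.15 pos [0.5518 0.0292 0.1477] F [-5.22 -1.74  5.11] M [-0.418  1.204  0.27 ] Mz [0.256, 0.234, 0.259, 0.311, 0.29, 0.267] q7t [-0.2723, -0.2722, -0.2722, -0.2721, -0.2722, -0.2722] q [-0.033  0.181 -0.076  1.806  0.015  1.156 -0.313] w 0.11910418191943208
```

>>> step_arm(plan=[[[0, 0, 0.03], [0, 0, 0], 255], [[0, 0, 0.06], [0, 0, 0], 255], [[0, 0, 0.1], [0, 0, 0], 255], [[0, 0, 0.1], [0, 0, 0], 255], [[0, 0, 0.1], [0, 0, 0], 255], [[0, 0, 0.1], [0, 0, 0], 255], [[0, 0, 0.1], [0, 0, 0], 255], [[0, 0, 0.1], [0, 0, 0], 255], [[0, 0, 0.1], [0, 0, 0], 255], [[0, 0, 0.1], [0, 0, 0], 255]])

```text
time: 20.45
position: [0.5517, 0.0292, 0.1477]
tool_rot: [-2.527, -1.865, 0.002]
ft_force: [-5.0, -3.1, 5.6]
grip_width: 0.126
```

```bash
python3 st.py
```

```text
t 20.7 pos [0.5517 0.0292 0.1476] F [-5.22 -2.04  5.06] M [-0.408  1.231  0.304] Mz [0.297, 0.242, 0.336, 0.34, 0.33, 0.283] q7t [-0.2975, -0.2975, -0.2975, -0.2975, -0.2975, -0.2975] q [-0.04   0.181 -0.067  1.807  0.014  1.156 -0.411] w 0.12154166090908536
```

>>> step_arm(plan=[[[0, 0, 0], [0, 0, 0], 0], [[0, 0, 0], [0, 0, 0], 0], [[0, 0, 0], [0, 0, 0], 0], [[0, 0, 0], [0, 0, 0], 0], [[0, 0, 0], [0, 0, 0], 0], [[0, 0, 0], [0, 0, 0], 0], [[0, 0, 0], [0, 0, -0.03], 0], [[0, 0, -0.1], [0, 0, -0.06], 0], [[0, 0, -0.2], [0, 0, -0.09], 0], [[0, 0, -0.3], [0, 0, -0.09], 0]])

```text
time: 22.0
position: [0.5539, 0.0297, 0.2407]
tool_rot: [2.215, 2.223, 0.007]
ft_force: [0.2, -0.9, -0.3]
grip_width: 0.997
```

```bash
python3 st.py; python3 - <<'E'
from h import *
from bench import ctrl
c=ctrl.calibration("wrist"); np.save("c3.npy",c,allow_pickle=True)
im=ctrl.get_image("wrist")[:,:,::-1]
cv2.imwrite("pics/g3.png",im)
E
```

```text
t 22.25 pos [0.5526 0.0295 0.2383] F [ 0.07 -0.04  0.33] M [0.025 0.005 0.021] Mz [-0.033, 0.018, 0.042, 0.003, 0.034, 0.065] q7t [-0.8283, 0.0292, 0.5616, 0.1941, 0.0451, 0.0003] q [-0.023  0.119 -0.085  1.693  0.01   1.331 -0.112] w 1.0003920564931792
```

View pics/g3.png

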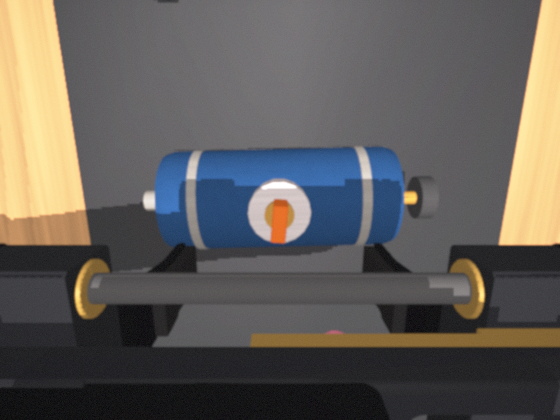

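>>> step_arm(plan=[[[0, 0, 0], [-0.04, 0.006, 0], 0], [[0, 0, 0], [-0.1, 0.016, 0], 0], [[0, 0, 0], [-0.16, 0.025, 0], 0], [[0, 0, 0], [-0.22, 0.034, 0], 0], [[0, 0, 0], [-0.28, 0.043, 0], 0], [[0, 0, 0], [-0.32, 0.05, 0], 0], [[0, 0, 0], [-0.326, 0.05, 0], 0], [[0, 0, 0], [-0.326, 0.05, 0], 0], [[0, 0, 0], [-0.326, 0.05, 0], 0], [[0, 0, 0], [-0.326, 0.05, 0], 0]])

```text
time: 23.6
position: [0.6028, -0.2946, 0.2379]
tool_rot: [2.219, 2.224, 0.001]
ft_force: [-0.2, -0.1, -0.0]
grip_width: 1.001
```

```bash
python3 st.py; python3 - <<'E'
from h import *
from bench import ctrl
c=ctrl.calibration("wrist"); np.save("c4.npy",c,allow_pickle=True)
s=ctrl.get_state()
im=ctrl.get_image("wrist")[:,:,::-1]
cv2.imwrite("pics/g4.png",im); print(s["position"])
for d in ctrl.cut_out("wrist","cap")[:5]:
    ys,xs=np.where(d["pixels"]); u=np.array([xs.mean(),ys.mean()]); print(round(d["score"],2),d["rect"],u,im[d["pixels"]].mean(0))
    f=lambda p:cylcen(c,p[0],p[1],0,.021,.043)[0]-u
    r=least_squares(f,onz(c,u,.02)[:2]).x; print(r,len(xs),cylcen(c,*r,0,.021,.043)[1])
c3=np.load("c3.npy",allow_pickle=True).item(); im=cv2.imread("pics/g3.png"); hsv=cv2.cvtColor(im,cv2.COLOR_BGR2HSV); H,S,V=[hsv[...,i].astype(int) for i in range(3)]
R=np.zeros(H.shape,bool);R[170:250,240:318]=1
mm,s,ce=big(R&~((H>95)&(H<130)&(S>100))); cnt=max(cv2.findContours(mm.astype(np.uint8),0,1)[0],key=cv2.contourArea); e=cv2.fitEllipse(cv2.convexHull(cnt)); print("boss",s,e,onz(c3,e[0],.122))
E
```

```text
t 23.85 pos [ 0.6026 -0.2955  0.2379] F [ 0.18 -0.09 -0.06] M [-0.     0.028 -0.007] Mz [-0.012, -0.018, -0.013, -0.051, -0.01, 0.059] q7t [-0.0037, -0.0029, -0.0023, -0.0018, -0.0014, -0.001] q [ 0.32   0.363  0.13   1.397 -0.047  1.385  0.45 ] w 1.0002350574878751
[ 0.60234775 -0.29632161  0.237742  ]
0.94 [181.5, 90.1, 53.6, 43.9] [208.91997664 111.22897196] [234.97488318 237.60397196 239.16121495]
[ 0.53151297 -0.21267786] 1712 1690.9336431251722
0.91 [236.9, 210.6, 38.5, 47.0] [255.17625899 233.47841727] [190.0352518  202.22374101 211.80935252]
[ 0.57595856 -0.34508562] 1390 1445.3850929776672
0.79 [256.9, 142.0, 41.9, 41.6] [278.75224551 164.92215569] [ 56.32335329  61.06886228 223.04341317]
[ 0.60276903 -0.26676315] 1336 1372.0433004745282
0.77 [282.4, 53.8, 42.9, 50.3] [301.37250151  78.92913386] [222.31980618 196.96184131 249.49303452]
[ 0.62519315 -0.1823903 ] 1651 1699.4961132234312
boss [ 247  178   65   67 3380] ((278.9450988769531, 211.02684020996094), (64.71102905273438, 66.20423126220703), 175.4016571044922) [0.55254946 0.03174685 0.122     ]
```

View pics/g4.png

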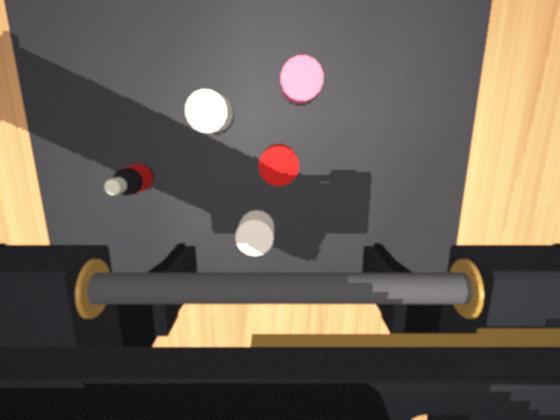

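>>> step_arm(plan=[[[0, 0, 0], [0.014, 0, 0.03], 0], [[0, 0, 0], [0.028, 0, 0.08], 0], [[0, 0, 0], [0.028, 0, 0.13], 0], [[0, 0, 0], [0.028, 0, 0.17], 0], [[0, 0, 0], [0.028, 0, 0.195], 0], [[0, 0, 0], [0.028, 0, 0.208], 0], [[0, 0, 0], [0.028, 0, 0.208], 0], [[0, 0, 0], [0.028, 0, 0.208], 0], [[0, 0, 0], [0.028, 0, 0.208], 0], [[0, 0, 0], [0.028, 0, 0.208], 0]])

```text
time: 25.25
position: [0.6028, -0.2688, 0.0305]
tool_rot: [2.22, 2.22, 0.001]
ft_force: [-0.0, 0.1, -0.5]
grip_width: 0.996
```

```bash
python3 st.py; python3 - <<'E'
from h import *
from bench import ctrl
out=[cv2.resize(ctrl.get_image(n)[r[0]:r[1],r[2]:r[3],::-1],(400,300)) for n,r in (("scene",(250,400,150,350)),("side",(210,360,300,500)))]
cv2.imwrite("pics/g5.png",np.hstack(out))
E
```

```text
t 25.5 pos [ 0.6025 -0.2686  0.0301] F [-0.04 -0.11 -0.15] M [0.002 0.002 0.003] Mz [-0.005, 0.014, -0.026, 0.002, -0.014, 0.047] q7t [-0.0003, -0.0002, -0.0001, -0.0001, -0.0001, -0.0] q [ 0.299  0.504  0.103  1.636 -0.059  1.004  0.421] w 0.9979389358473452
```

View pics/g5.png

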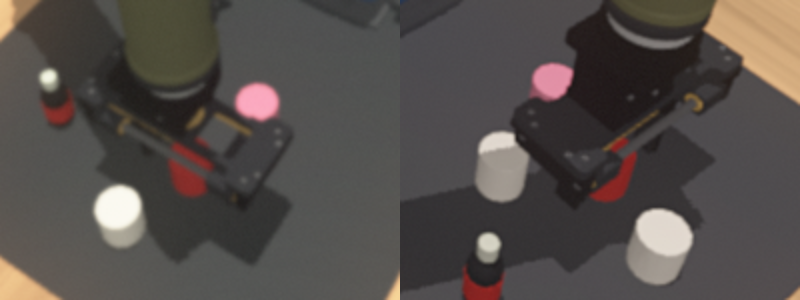

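>>> step_arm(plan=[[[0, 0, 0], [0, 0, 0], 255], [[0, 0, 0], [0, 0, 0], 255], [[0, 0, 0], [0, 0, 0], 255], [[0, 0, 0], [0, 0, 0], 255], [[0, 0, 0], [0, 0, 0], 255], [[0, 0, 0], [0, 0, 0], 255], [[0, 0, 0], [0, 0, 0], 255], [[0, 0, 0], [0, 0, 0], 255], [[0, 0, 0], [0, 0, 0], 255], [[0, 0, 0], [0, 0, 0], 255]], squeeze=12)

```text
time: 26.9
position: [0.6023, -0.2685, 0.0296]
tool_rot: [2.221, 2.221, 0.0]
ft_force: [-0.0, -1.0, 0.0]
grip_width: 0.478
```

```bash
python3 st.py
```

```text
t 27.15 pos [ 0.6023 -0.2685  0.0296] F [-0.12 -0.4  -0.17] M [0.001 0.003 0.004] Mz [-0.036, 0.006, 0.001, -0.007, 0.023, 0.036] q7t [0.0015, 0.0015, 0.0015, 0.0015, 0.0015, 0.0015] q [ 0.299  0.504  0.103  1.636 -0.059  1.004  0.421] w 0.4709591257569701
```

>>> step_arm(plan=[[[0, 0, 0], [0, 0, -0.02], 255], [[0, 0, 0], [0, 0, -0.06], 255], [[0, 0, 0], [0, 0, -0.11], 255], [[0, 0, 0], [0, 0, -0.16], 255], [[0, 0, 0], [0, 0, -0.195], 255], [[0, 0, 0], [0, 0, -0.205], 255], [[0, 0, 0], [0.04, -0.007, -0.205], 255], [[0, 0, 0], [0.085, -0.014, -0.205], 255], [[0, 0, 0], [0.13, -0.021, -0.205], 255], [[0, 0, 0], [0.175, -0.028, -0.205], 255]])

```text
time: 28.45
position: [0.5732, -0.092, 0.2335]
tool_rot: [-2.221, -2.22, 0.002]
ft_force: [0.9, 0.1, -0.4]
grip_width: 0.47
```

>>> step_arm(plan=[[[0, 0, 0], [0.04, -0.007, 0], 255], [[0, 0, 0], [0.08, -0.014, 0], 255], [[0, 0, 0], [0.11, -0.02, 0], 255], [[0, 0, 0], [0.123, -0.0225, 0], 255], [[0, 0, 0], [0.123, -0.0225, 0], 255], [[0, 0, 0], [0.123, -0.0225, 0], 255], [[0, 0, 0], [0.123, -0.0225, 0], 255], [[0, 0, 0], [0.123, -0.0225, 0], 255], [[0, 0, 0], [0.123, -0.0225, 0], 255], [[0, 0, 0], [0.123, -0.0225, 0], 255]])

```text
time: 29.7
position: [0.5518, 0.0294, 0.2346]
tool_rot: [2.222, 2.221, 0.0]
ft_force: [0.2, -0.1, -0.8]
grip_width: 0.473
```

```bash
python3 st.py; python3 - <<'E'
from h import *
from bench import ctrl
for n in ("scene","side","wrist"):
    im=ctrl.get_image(n)[:,:,::-1]; cv2.imwrite(f"pics/h_{n}.png",im)
a=cv2.resize(cv2.imread("pics/h_scene.png")[130:260,220:390],(390,300));b=cv2.resize(cv2.imread("pics/h_side.png")[70:240,190:411],(390,300))
cv2.imwrite("pics/h.png",np.hstack([a,b]))
E
```

```text
t 29.95 pos [0.5518 0.0295 0.2346] F [ 0.09  0.1  -0.41] M [0.018 0.02  0.017] Mz [-0.012, 0.027, 0.095, 0.027, 0.007, -0.039] q7t [0.0006, 0.0005, 0.0004, 0.0003, 0.0002, 0.0002] q [-0.038  0.118 -0.069  1.698  0.008  1.325 -0.108] w 0.4730702338563353
```

View pics/h.png

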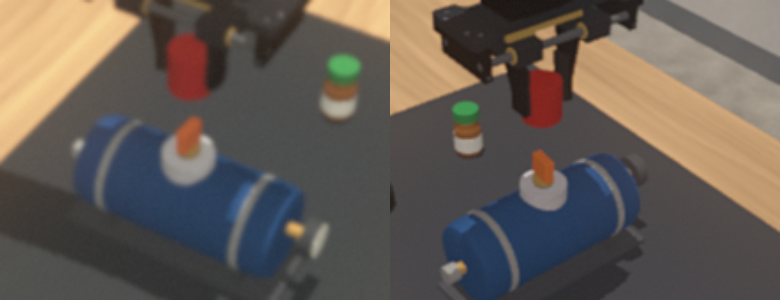

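View pics/h_wrist.png

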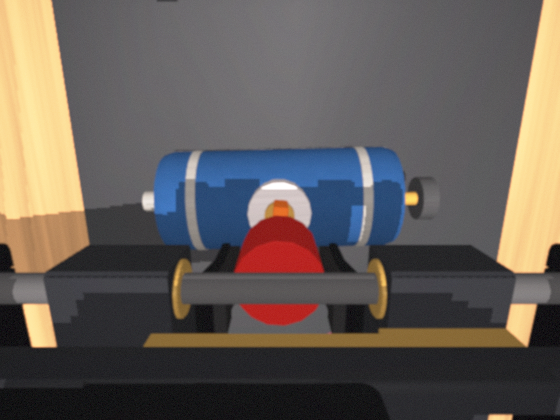

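```bash
python3 - <<'E'
from h import *
from bench import ctrl
c=ctrl.calibration("wrist")
im=cv2.imread("pics/h_wrist.png"); hsv=cv2.cvtColor(im,cv2.COLOR_BGR2HSV); H,S,V=[hsv[...,i].astype(int) for i in range(3)]
R=np.zeros(H.shape,bool);R[190:268,225:335]=1
m=R&((H<5)|(H>174))&(S>150); mm,s,ce=big(m)
ys,xs=np.where(mm); t=ys.min(); print(s,[(y,xs[ys==y].min(),xs[ys==y].max()) for y in range(t,t+45,4)])
# fit rim arc: lower-rim points (upper contour between columns)
cols=[x for x in range(245,316) if (xs==x).any()]
top=np.array([(x,ys[xs==x].min()-.5) for x in cols])
for z in (.2046,.2066):
    P=np.array([onz(c,u,z)[:2] for u in top])
    f=lambda q:np.hypot(P[:,0]-q[0],P[:,1]-q[1])-.021
    sel=P[:,1]>P[:,1].max()-.012; P=P[sel]
    r=least_squares(f,[.552,.03],loss="soft_l1",f_scale=.0005); print(z,"cap rim centre",r.x,np.abs(r.fun).mean(),len(P))
    P=None or P
# scene/side cyl fit
obs=[];cs={}
for n,b in (("scene",(140,175,290,320)),("side",(105,145,255,300))):
    cs[n]=ctrl.calibration(n); im=cv2.imread(f"pics/h_{n}.png"); hsv=cv2.cvtColor(im,cv2.COLOR_BGR2HSV); H,S,V=[hsv[...,i].astype(int) for i in range(3)]
    m=((H<8)|(H>172))&(S>140)&(V>50); R=np.zeros_like(m);R[b[0]:b[1],b[2]:b[3]]=1; mm,s,ce=big(m&R); print(n,s,ce,cylcen(cs[n],.552,.03,.205,.021,.043))
E
```

```text
[ 235  217   89   51 3388] [(217, np.int64(273), np.int64(286)), (221, np.int64(261), np.int64(296)), (225, np.int64(256), np.int64(303)), (229, np.int64(251), np.int64(307)), (233, np.int64(248), np.int64(310)), (237, np.int64(246), np.int64(312)), (241, np.int64(244), np.int64(313)), (245, np.int64(243), np.int64(315)), (249, np.int64(241), np.int64(316)), (253, np.int64(239), np.int64(318)), (257, np.int64(238), np.int64(320)), (261, np.int64(236), np.int64(321))]
0.2046 cap rim centre [0.55269382 0.02948034] 0.00016390097693314595 67
0.2066 cap rim centre [0.55269954 0.02999457] 0.00017685121323970362 67
scene [293 145  18  28 430] [301.30930233 158.54418605] (array([302.4559715 , 158.58258135]), 551.5066434005275)
side [265 110  23  32 580] [277.39310345 125.48103448] (array([275.5664627 , 125.70699589]), 742.9259030257817)
```

>>> step_arm(plan=[[[0, 0, 0], [0.001, 0, 0.015], 255], [[0, 0, 0], [0.001, 0, 0.03], 255], [[0, 0, 0], [0.001, 0, 0.045], 255], [[0, 0, 0], [0.001, 0, 0.052], 255], [[0, 0, 0], [0.001, 0, 0.056], 255], [[0, 0, 0], [0.001, 0, 0.058], 255], [[0, 0, 0], [0.001, 0, 0.06], 255], [[0, 0, 0], [0.001, 0, 0.06], 255], [[0, 0, 0], [0.001, 0, 0.06], 255], [[0, 0, 0], [0.001, 0, 0.06], 255]])

```text
time: 31.4
position: [0.5519, 0.0305, 0.1748]
tool_rot: [2.221, 2.221, 0.0]
ft_force: [0.1, -0.2, -0.0]
grip_width: 0.473
```

```bash
python3 st.py; python3 - <<'E'
from h import *
from bench import ctrl
for n in ("scene","side"):
    im=ctrl.get_image(n)[:,:,::-1]; cv2.imwrite(f"pics/i_{n}.png",im)
a=cv2.resize(cv2.imread("pics/i_scene.png")[140:240,250:370],(390,300));b=cv2.resize(cv2.imread("pics/i_side.png")[110:220,210:353],(390,300))
cv2.imwrite("pics/i.png",np.hstack([a,b]))
E
```

```text
t 31.65 pos [0.5518 0.0305 0.1747] F [-0.12 -0.54 -0.03] M [0.017 0.003 0.002] Mz [0.046, -0.016, -0.03, -0.038, 0.025, 0.026] q7t [0.0001, 0.0001, 0.0001, 0.0001, 0.0, 0.0001] q [-0.039  0.158 -0.071  1.776  0.012  1.208 -0.113] w 0.4698494316176611
```

View pics/i.png

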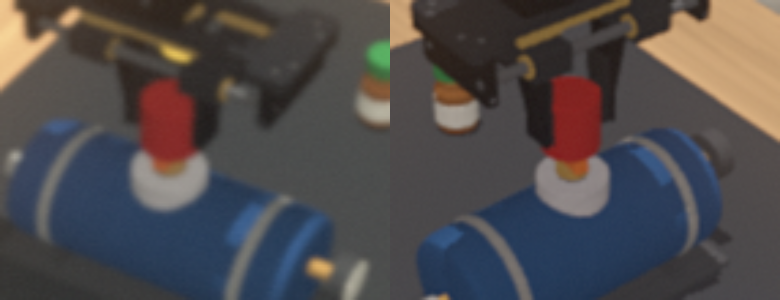

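>>> step_arm(plan=[[[0, 0, 0], [0, 0, 0.004], 255], [[0, 0, 0], [0, 0, 0.008], 255], [[0, 0, 0], [0, 0, 0.012], 255], [[0, 0, 0], [0, 0, 0.016], 255], [[0, 0, 0], [0, 0, 0.019], 255], [[0, 0, 0], [0, 0, 0.021], 255], [[0, 0, 0], [0, 0, 0.0225], 255], [[0, 0, 0], [0, 0, 0.0225], 255], [[0, 0, 0], [0, 0, 0.0225], 255], [[0, 0, 0], [0, 0, 0.0225], 255]])

```text
time: 33.05
position: [0.5519, 0.0304, 0.1522]
tool_rot: [2.221, 2.221, 0.0]
ft_force: [0.7, -0.4, -0.7]
grip_width: 0.47
```

```bash
python3 st.py
```

```text
t 33.3 pos [0.5518 0.0305 0.1521] F [ 0.07  0.11 -0.44] M [-0.     0.014 -0.006] Mz [-0.016, 0.029, 0.002, 0.005, -0.002, -0.053] q7t [0.0001, 0.0, 0.0001, 0.0, 0.0001, 0.0001] q [-0.039  0.176 -0.071  1.802  0.014  1.164 -0.114] w 0.4723035244779197
```

Nearly down, no contact. Press gently another ~1.2 mm to seat the rim.

>>> step_arm(plan=[[[0, 0, 0], [0, 0, 0.0004], 255], [[0, 0, 0], [0, 0, 0.0008], 255], [[0, 0, 0], [0, 0, 0.0012], 255], [[0, 0, 0], [0, 0, 0.0012], 255], [[0, 0, 0], [0, 0, 0.0012], 255], [[0, 0, 0], [0, 0, 0.0012], 255], [[0, 0, 0], [0, 0, 0.0012], 255], [[0, 0, 0], [0, 0, 0.0012], 255], [[0, 0, 0], [0, 0, 0.0012], 255], [[0, 0, 0], [0, 0, 0.0012], 255]])

```text
time: 34.6
position: [0.5518, 0.0304, 0.1515]
tool_rot: [2.221, 2.221, 0.0]
ft_force: [-2.3, -0.2, 5.4]
grip_width: 0.472
```

```bash
python3 st.py
```

```text
t 34.85 pos [0.5518 0.0305 0.1515] F [-2.12 -0.1   5.67] M [-0.046  0.555 -0.007] Mz [-0.061, 0.031, -0.023, 0.0, -0.01, 0.02] q7t [-0.0055, -0.0054, -0.0054, -0.0054, -0.0054, -0.0055] q [-0.039  0.177 -0.071  1.803  0.014  1.162 -0.114] w 0.47182291976663304
```

>>> step_arm(plan=[[[0, 0, 0], [0, 0, -0.0008], 255], [[0, 0, 0], [0, 0, -0.0008], 0], [[0, 0, 0], [0, 0, -0.0008], 0], [[0, 0, 0], [0, 0, -0.0008], 0], [[0, 0, 0], [0, 0, -0.0008], 0], [[0, 0, 0], [0, 0, -0.0008], 0], [[0, 0, 0], [0, 0, -0.0008], 0], [[0, 0, 0], [0, 0, -0.03], 0], [[0, 0, 0], [0, 0, -0.06], 0], [[0, 0, 0], [0, 0, -0.09], 0]])

```text
time: 36.15
position: [0.5517, 0.0304, 0.2418]
tool_rot: [2.221, 2.221, 0.0]
ft_force: [0.5, 1.3, 0.5]
grip_width: 1.0
```

>>> step_arm(plan=[[[0, 0, 0], [0, 0, -0.03], 0], [[0, 0, 0], [-0.03, 0.05, -0.03], 0], [[0, 0, 0], [-0.03, 0.1, -0.03], 0], [[0, 0, 0], [-0.03, 0.1, -0.03], 0], [[0, 0, 0], [-0.03, 0.1, -0.03], 0], [[0, 0, 0], [-0.03, 0.1, -0.03], 0], [[0, 0, 0], [-0.03, 0.1, -0.03], 0], [[0, 0, 0], [-0.03, 0.1, -0.03], 0], [[0, 0, 0], [-0.03, 0.1, -0.03], 0], [[0, 0, 0], [-0.03, 0.1, -0.03], 0]])

```text
time: 37.4
position: [0.6517, 0.0005, 0.271]
tool_rot: [2.221, 2.221, 0.0]
ft_force: [-0.4, 0.2, -0.7]
grip_width: 1.0
```

```bash
python3 st.py; python3 - <<'E'
from h import *
from bench import ctrl
for n in ("scene","side","wrist"):
    im=ctrl.get_image(n)[:,:,::-1]; cv2.imwrite(f"pics/j_{n}.png",im)
cs={n:ctrl.calibration(n) for n in ("scene","side")}
a=cv2.resize(cv2.imread("pics/j_scene.png")[140:240,240:360],(390,300));b=cv2.resize(cv2.imread("pics/j_side.png")[110:220,210:353],(390,300))
cv2.imwrite("pics/j.png",np.hstack([a,b]))
for n,b in (("scene",(150,215,280,330)),("side",(130,200,250,305))):
    hsv=cv2.cvtColor(cv2.imread(f"pics/j_{n}.png"),cv2.COLOR_BGR2HSV); H,S,V=[hsv[...,i].astype(int) for i in range(3)]
    m=((H<10)|(H>170))&(S>110)&(V>50); R=np.zeros_like(m);R[b[0]:b[1],b[2]:b[3]]=1; mm,s,ce=big(m&R); print(n,s,ce,cylcen(cs[n],.552,.03,.122,.021,.043))
E
```

```text
t 37.65 pos [6.518e-01 5.000e-04 2.709e-01] F [-0.23  0.04 -0.35] M [-0.016 -0.004  0.004] Mz [-0.033, 0.022, -0.002, 0.006, 0.027, 0.003] q7t [0.0, 0.0, 0.0, 0.0001, 0.0001, 0.0] q [-0.015  0.311 -0.035  1.395  0.011  1.436 -0.049] w 0.999935259110914
scene [293 174  20  27 447] [302.39821029 186.32662192] (array([301.84736417, 187.82820816]), 480.953807562124)
side [264 148  24  31 611] [275.63993453 162.47299509] (array([276.14271832, 163.88162723]), 644.2608162411489)
```

View pics/j.png

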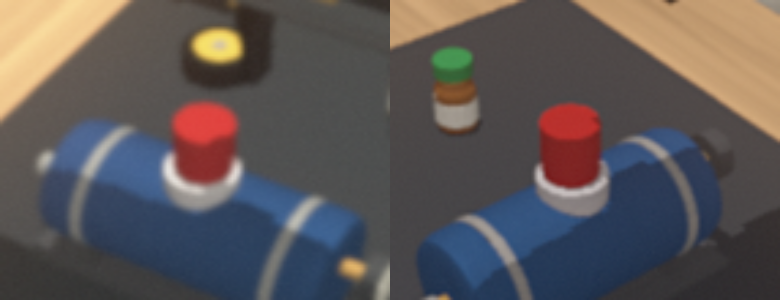

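View pics/j_side.png

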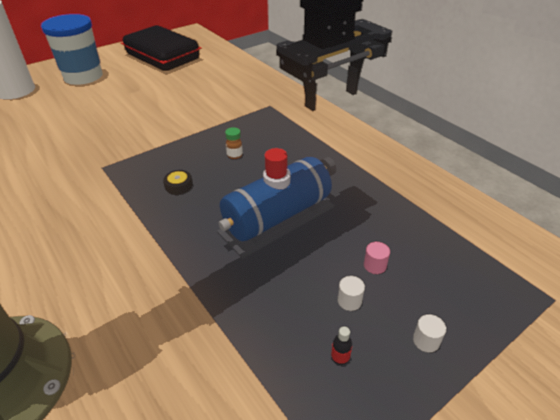

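```bash
python3 -c "
from bench import ctrl
print(ctrl.close_job())"
```

```text
the job is handed in; nothing more can be done
None
```

The plug is snug, the red cap is over it flat on the port, and I handed the job in after about 38 s of the allowed 72 s.

- **Plug:** I turned it clockwise by the orange wing in two grips, about 3.9 rad in all. At the end, with the grip still on, the last joint's torque read 0.30 N m and the wrist moment averaged 0.30 N m with noise of about 0.04. That is on the 0.3 target and well below over-tight.
- **Cap:** I put it on after releasing the plug. It went down without touching the wing. It met the port face at a computed rim height of 0.122 m, with a light press of about 6 N.
- **Last pictures:** The cap stands upright on the boss, and its centre is within about 1.5 pixels of where it should be in both fixed cameras. The wheel, oil jar, glue bottle and the pink and white look-alikes appear where they started. The gripper was open and clear of everything.
- **One disagreement:** The wrist camera placed the port about 1.5 mm further in y than the gripping contact did. I aimed about midway between the two, inside the 2.5 mm the cap has to spare.

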